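# Spread the heaped woods in the lidded catch box

## Robot

A 7-joint arm with a two-finger parallel gripper is mounted at the origin on the work surface. World frame = base frame: x ahead of the robot, y to its left, z up, the work surface at z = 0. Lengths are in m, angles in rad, forces in N, time in s.
With the tool pointing down it reaches from about 0.35 to 0.9 m from the base axis. Payload 8.1 kg.
Tool frame: the origin (TCP) lies between the finger pads; the fingertips stand 11 mm ahead of it and the grasp point (between the pads) lies 8 mm behind it (ctrl.tips_ahead is the z of the fingertips in the tool frame, in m); z points along the fingers, x is the direction in which the jaws open and shut, and the axes are right-handed (so a half turn about z gives the same grasp; the last joint's range is limited). The gripper opens to 92 mm and grips with 3 to 60 N. Pads are 19 mm wide; open, the fingers measure 130 mm over their backs; the gripper's body (75 mm by 190 mm) begins 47 mm behind the grasp point.
Start: joints at [1.174, 0.434, 0.025, 1.573, -0.012, 1.134, -0.075], TCP at [0.181, -0.598, 0.238] pointing down, gripper open.
Joint ranges: [-2.62, 2.62], [-0.44, 2.09], [-1.27, 1.32], [0.08, 2.57], [-1.32, 4.46], [0.12, 2], [-2.74, 2.74]. Speed limits (rad/s): [2.22, 2.22, 3.01, 3.01, 3.14, 3.14, 3.14].

## Interface

Orientations are given as [roll, pitch, yaw] about the fixed x, y, z axes, in that order (R = Rz(yaw) Ry(pitch) Rx(roll)).
In Python, from bench import ctrl, grab_frame, sensors gives the robot as it stands. Calls block until the motion is done:
- ctrl.reach(position, orientation): joint-space move of the TCP to a pose.
- ctrl.movel(position, rate=0.15, rotation=None): straight line of the TCP; rotation=None keeps the orientation; rate is the mean speed in m/s.
- ctrl.set_joints(angles): joint-space move.
- ctrl.move_gripper(opening, effort=None): opening from 0.0 (shut) to 1.0 (fully open); effort is the grip in N (None keeps the last); returns when the fingers have stopped.
- ctrl.sleep(seconds).
- ctrl.inverse_kinematics(position, orientation): joint angles nearest the present ones, or None.
- grab_frame(name): name is "scene" or "top"; returns a dict with "pixels" (400x640x3 uint8, blue, green, red), "fovy" (degrees; the focal length in pixels is half the picture's height over the tangent of half this angle, whatever the lens; pixels are square), "cx", "cy" (the principal point, pixels), "rvec" (rotation vector, rad) and "tvec" (3), from world to camera coordinates, as OpenCV has them. Camera axes: x right, y down, z forward; pixel columns grow to the right and rows downward; lengths in m; the calibration is good to about 2 mm. A picture is of the moment at which its call begins. There is no depth.
A pose or a line that the arm cannot do raises ctrl.PlanningError and nothing moves.
- ctrl.sign_off(): hands the job in, once; it reports no verdict.
Readings, each from a call of its own:
- sensors.read_clock(): time.
- sensors.read_joint_pos(): joint angles.
- sensors.read_qvel(): joint speeds.
- sensors.read_joint_efforts(): joint torques, N m.
- sensors.read_ee_pos(): TCP position.
- sensors.read_tcp_rot(): TCP orientation.
- sensors.read_force(): force on the tool from outside, world axes, zero at the start.
- sensors.read_ft_torque(): the same for the moment, N m.
- sensors.read_opening(): opening from 0.0 (shut) to 1.0 (fully open).
Only numpy, scipy, OpenCV 4.12 (cv2) and the standard library are available. Lean on these libraries where they do the work, as an engineer would, in place of code of your own. Each camera call takes 0.05 s, during which the arm holds its last target. There are 200 camera calls.

## Task

The small test woods have heaped up in the lidded catch box: take the clear lid by its handle, tip its front up, draw its far edge out from under the brass keeper and lay it flat, right way up, on the middle of the rubber mat. Then spread the five woods evenly over the whole floor of the box, without dropping or flinging them: all lying flat in one layer, one out towards each corner and one between, with at least 20 mm clear between any two. Leave the other things on the shelf where they are.

Things in the scene. Friction and masses are not known exactly. Their poses are not given: they have to be found in the camera images.
- catch_box: dark open wooden catch box, fixed. Origin: on the work surface under the middle of its inner floor; x points to its far wall. Floor top 8 mm above the origin; inside 210 mm (x) by 280 mm (y) by 59 mm deep; wall tops 67 mm above the origin. Near and side walls 10 mm thick, far wall 30 mm, with a brass keeper strip along its top.
- box_floor (a point): centre of the box's inner floor, on its surface; axes as the box
- keeper (a point): middle of the lower front edge of the brass keeper, an overhang pointing to -x above the far wall's top, all along y: 116.5 mm beyond the box's origin, 12 mm above the wall top; the keeper is 5 mm thick above this. Closed, the lid's far edge lies 7 mm under it. Axes as the box.
- lid: loose lid, clear plastic panel 242 (x) x 300 (y) x 6 mm, about 0.26 kg (varies). Origin: centre of the panel's underside. Handle on top at the front (-x). Two runners below, 10 mm deep, y = +-132 mm, x = -102 to +78 mm, sit inside the walls (5 mm play in x, 4 in y). It comes off only by tipping the front up until they clear the near wall, then drawing it forward out of the keeper.
- lid_handle (a point): on the lid's handle bar (12 mm thick in lid x, 80 mm long in lid y, rising 34 mm above the panel's top), 19 mm above the panel's top, 90 mm in front of the lid's origin, the place to pinch; axes as the lid
- mat: thin black rubber mat beside the box, fixed, 260 mm (x) by 320 mm (y) by 4 mm. Origin: centre of its underside
- wood1: one of five like small test woods: a dark wooden bun, round, 62 mm across at mid-height, 26 mm thick, flat faces of 48 mm on top and bottom, about 0.1 kg. Origin: centre of its underside (z axis = its axis). At the start three lie on the box floor and two on top of them.
- wood2: one of five like small test woods: a dark wooden bun, round, 62 mm across at mid-height, 26 mm thick, flat faces of 48 mm on top and bottom, about 0.1 kg. Origin: centre of its underside (z axis = its axis). At the start three lie on the box floor and two on top of them.
- wood3: one of five like small test woods: a dark wooden bun, round, 62 mm across at mid-height, 26 mm thick, flat faces of 48 mm on top and bottom, about 0.1 kg. Origin: centre of its underside (z axis = its axis). At the start three lie on the box floor and two on top of them.
- wood4: one of five like small test woods: a dark wooden bun, round, 62 mm across at mid-height, 26 mm thick, flat faces of 48 mm on top and bottom, about 0.1 kg. Origin: centre of its underside (z axis = its axis). At the start three lie on the box floor and two on top of them.
- wood5: one of five like small test woods: a dark wooden bun, round, 62 mm across at mid-height, 26 mm thick, flat faces of 48 mm on top and bottom, about 0.1 kg. Origin: centre of its underside (z axis = its axis). At the start three lie on the box floor and two on top of them.
- bowl: bystander: green resin lawn bowl, 122 mm across, 103 mm high. Origin: centre of its underside
- stop_block: bystander: brass stop block, 50 x 90 x 45 mm. Origin: centre of its underside
- roller_gauge: bystander: steel roller gauge, 50 x 150 x 52 mm. Origin: centre of its underside
- level_box: bystander: grey electronic level, 60 x 150 x 60 mm. Origin: centre of its underside
- jack_a: bystander: white jack, a 63 mm ball. Origin: centre of its underside
- jack_b: bystander: white jack, a 63 mm ball. Origin: centre of its underside

How it is judged:
By the outcome, as a careful person would: the job done as asked, in the order asked, and still so for the second after the job is handed in, with the robot touching nothing.
It also fails if it takes over 72 s, if anything falls off the work surface, if the arm or the gripper's body presses on something with over 40 N, if the wrist force passes 120 N, or if a joint passes its speed limit or range.

## Working session

There is one attempt and no reset: what is moved stays moved. The work goes in short steps, each a Python script; the robot and the scene stay as the last script left them, time stands still between calls to the robot, and variables do not carry over. Pictures are saved under pics/ and viewed, on a budget of 10 in all, crops included, one or two more only if the job needs it, and the job is handed in when it is done.

```bash
mkdir -p pics; ls
python3 - <<'E'
from bench import ctrl, grab_frame, sensors
import cv2
for n in ["scene","top"]:
    f=grab_frame(n); cv2.imwrite(f"pics/{n}0.png",f["pixels"]); print(n,f["fovy"],f["cx"],f["cy"],f["rvec"],f["tvec"])
print(sensors.read_clock(),sensors.read_ee_pos(),sensors.read_tcp_rot())
E
```

```text
pics
scene 53.00916137568003 316.6768341788718 201.6674039694044 [ 0.90059345  2.38507411 -1.17996436] [ 0.42344587 -0.17258587  1.66111429]
top 44.74261392136124 323.47170303062046 195.1942098356189 [ 2.11012928 -2.1475394   0.19824791] [0.01280735 0.60556404 1.55957638]
0.1 [ 0.18081282 -0.59782266  0.23703346] [ 3.14146024e+00  1.40958079e-03 -1.27710081e+00]
```

View pics/scene0.png

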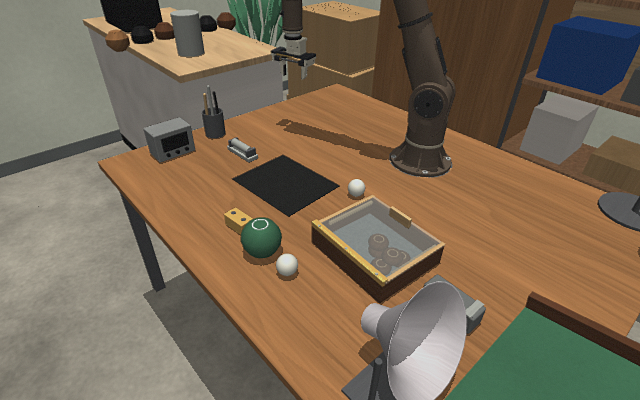

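View pics/top0.png

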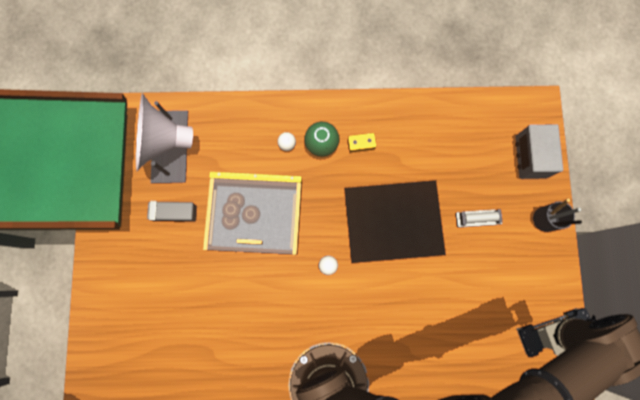

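The overview pictures show the box at top pixels (205–300, 173–255), the handle at (249, 241), the keeper along row 177, and the mat at (345–445, 181–263). A jack stands near (328, 265). I'll enlarge both views to measure.

Run:
```python
import cv2
t=cv2.imread("pics/top0.png")[115:280,195:455]; cv2.imwrite("pics/c1.png",cv2.resize(t,None,fx=3,fy=3,interpolation=cv2.INTER_CUBIC))
t=cv2.imread("pics/scene0.png")[190:305,300:460]; cv2.imwrite("pics/c2.png",cv2.resize(t,None,fx=5,fy=5,interpolation=cv2.INTER_CUBIC))
```

```text
(no output)
```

View pics/c1.png

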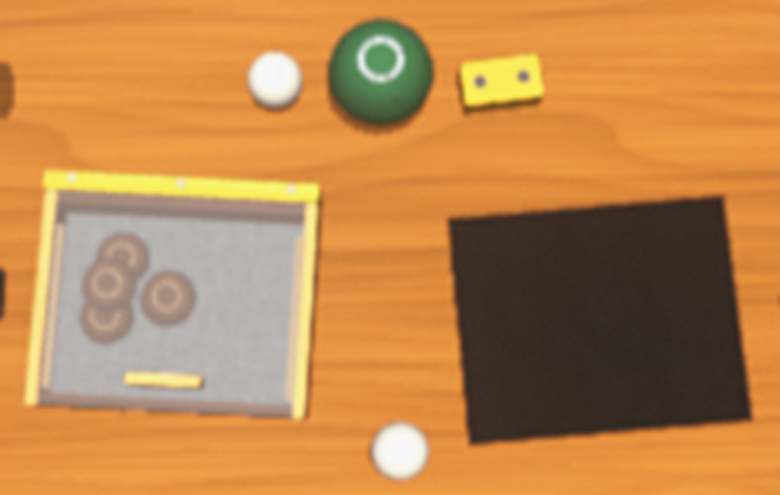

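View pics/c2.png

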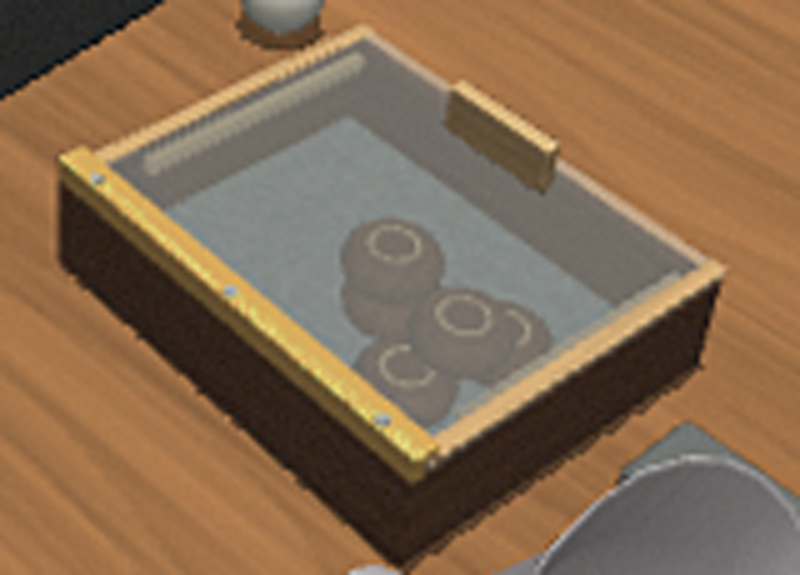

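The crops show the following.
- **Top crop:** the keeper's ends are at (45,171)–(320,184), the near corners at (26,405) and (305,418), and the handle runs (125,378)–(202,383). Mat corners are at (449,218), (723,197), (751,420) and (470,443).
- **Wood rings in the top crop:** A (122,257), C (105,317), B (107,283) on top of both, and D (168,297) on top of a hidden fifth wood.
- **Scene crop:** confirms this, with D's ring at (392,244), B's at (466,314), A's at (407,365) and C's at (518,330).

```bash
cat > h.py <<'E'
from bench import ctrl, grab_frame, sensors
import numpy as np, cv2
from scipy.optimize import least_squares
def proj(f,P):
    fl=200/np.tan(np.radians(f["fovy"])/2)
    K=np.array([[fl,0,f["cx"]],[0,fl,f["cy"]],[0,0,1.]])
    return cv2.projectPoints(np.asarray(P,float).reshape(-1,3),np.array(f["rvec"],float),np.array(f["tvec"],float),K,None)[0][:,0]
def unproj(f,uv,z):
    fl=200/np.tan(np.radians(f["fovy"])/2); R=cv2.Rodrigues(np.array(f["rvec"],float))[0]
    c=-R.T@np.array(f["tvec"]); d=R.T@np.array([(uv[0]-f["cx"])/fl,(uv[1]-f["cy"])/fl,1])
    return (c+d*(z-c[2])/d[2])[:2]
def T(p,l):
    c,s=np.cos(p[2]),np.sin(p[2]); l=np.atleast_2d(np.asarray(l,float))
    return np.c_[p[0]+c*l[:,0]-s*l[:,1],p[1]+s*l[:,0]+c*l[:,1],l[:,2]]
def inv(p,xy):
    c,s=np.cos(p[2]),np.sin(p[2]); d=np.array(xy)-p[:2]; return np.array([c*d[0]+s*d[1],-s*d[0]+c*d[1]])
def fit(obs,p0):
    g=lambda p:np.concatenate([(proj(f,T(p,l))-uv).ravel() for f,l,uv in obs])
    r=least_squares(g,p0,loss="soft_l1"); return r.x,r.fun.reshape(-1,2)
E
python3 - <<'E'
from h import *
np.set_printoptions(precision=4,suppress=True)
ft,fs=grab_frame("top"),grab_frame("scene")
ct=lambda a:(np.array(a,float)+.5)/3-.5+[195,115]
cs=lambda a:(np.array(a,float)+.5)/5-.5+[300,190]
L=[(.135,.15,.084),(.135,-.15,.084),(-.115,.15,.067),(-.115,-.15,.067)]
top=ct([(45,171),(320,184),(26,405),(305,418)]); sc=cs([(412,465),(60,160),(722,268),(365,27)])
for o in ([(ft,L,top)],[(fs,L,sc)],[(ft,L,top),(fs,L,sc)]):
    p,r=fit(o,[.6,0.2,0]); print("box",p,r.ravel())
b=p
M=[(.13,.16,.004),(.13,-.16,.004),(-.13,-.16,.004),(-.13,.16,.004)]
m,r=fit([(ft,M,ct([(449,218),(723,197),(751,420),(470,443)]))],[.6,-.3,0]); print("mat",m,r.ravel())
# handle: top-centre
for n,f,uv in(("t",ft,ct([(125,375),(202,380)])),("s",fs,cs([(557,149),(458,86)]))):
    q=np.array([unproj(f,u,.107) for u in uv]); print("handle",n,q,inv(b,q.mean(0)),np.linalg.norm(q[0]-q[1]))
for n,a,s,z in(("A",(122,257),(407,365),.034),("B",(107,283),(466,314),.06),("C",(105,317),(518,330),.034),("D",(168,297),(392,244),.06)):
    print(n,inv(b,unproj(ft,ct(a),z)),inv(b,unproj(fs,cs(s),z)))
print("jack near",unproj(ft,ct((400,450)),.0315))
for q in [(-.0875,0),(.058,.08),(-.058,-.08),(.058,-.08),(-.058,.08)]:
    for y in (0,np.pi,np.pi/2,-np.pi/2):
        w=T(b,[*q,.02])[0]; j=ctrl.inverse_kinematics(w,[np.pi,0,b[2]+y]); print(q,y,j)
E
```

```text
box [ 0.5386  0.2346 -0.0696] [ 0.0586  0.5125 -0.5009  0.8497  0.3288 -0.9073  0.0699 -0.3971]
box [ 0.5391  0.2406 -0.0774] [ 0.502  -1.0201  0.0731 -0.9833  0.0347  2.849  -1.0209  1.153 ]
box [ 0.5376  0.2364 -0.0692] [-0.5115  0.8542 -1.0575  1.1597 -0.2242 -0.5476 -0.4689 -0.0705  0.2861
 -2.214  -0.5745 -1.5198 -0.9018  1.4979 -2.1176  0.4147]
mat [ 0.5231 -0.2366  0.0634] [-0.5117 -0.42    0.4822 -0.7431  0.6568  0.4375 -0.615   0.5688]
handle t [[0.4581 0.2803]
 [0.4515 0.1992]] [-0.0828 -0.0024] 0.08132851786277953
handle s [[0.4551 0.2882]
 [0.4523 0.2107]] [-0.0846  0.0072] 0.07757059292245204
A [0.0551 0.0658] [0.0534 0.072 ]
B [0.0212 0.0749] [0.0185 0.0801]
C [-0.0133  0.079 ] [-0.0184  0.0909]
D [0.0092 0.0068] [0.0103 0.0127]
jack near [ 0.3777 -0.0087]
(-0.0875, 0) 0 [-0.0809  0.6666 -0.7189  2.0151  0.6742  0.7106 -1.2971]
(-0.0875, 0) 3.141592653589793 [ 0.1279  0.8342 -1.0753  1.9996  0.9515  0.9277  1.6076]
(-0.0875, 0) 1.5707963267948966 [ 0.0888  0.7903 -0.9996  2.0024  0.8959  0.8721  0.0826]
(-0.0875, 0) -1.5707963267948966 [-0.2249  0.6073 -0.5089  2.0267  
[... 727 characters left out ...]
0.058, -0.08) 0 [ 0.0505  0.7388 -0.589   1.7754  0.55    0.7975 -0.882 ]
(0.058, -0.08) 3.141592653589793 [ 0.3111  0.9453 -1.0761  1.7533  0.954   1.0647  1.9575]
(0.058, -0.08) 1.5707963267948966 [ 0.0829  0.7542 -0.6418  1.7725  0.5961  0.8184  0.6517]
(0.058, -0.08) -1.5707963267948966 [-0.1273  0.681  -0.3143  1.7917  0.301   0.7159 -2.2447]
(-0.058, 0.08) 0 [-0.2762  0.7043 -0.5824  1.8483  0.5471  0.7542 -1.2283]
(-0.058, 0.08) 3.141592653589793 [-0.0007  0.9141 -1.0758  1.8257  0.9524  1.0263  1.5956]
(-0.058, 0.08) 1.5707963267948966 [-0.1403  0.7791 -0.8044  1.8367  0.7363  0.8537  0.1876]
(-0.058, 0.08) -1.5707963267948966 [-0.3416  0.6796 -0.4825  1.854   0.4582  0.7199 -2.7236]
```

Run:
```python
from h import *
fs=grab_frame("scene"); ft=grab_frame("top")
b=[.5386,.2346,-.0696]
def seg(xs,z): return [(x,y,z) for x,y in xs]
rect=lambda x0,x1,y,z:seg([(x0,-y),(x1,-y),(x1,y),(x0,y)],z)
def draw(f,off,size,k):
    im=f["pixels"][off[1]:off[1]+size[1],off[0]:off[0]+size[0]]; im=cv2.resize(im,None,fx=k,fy=k,interpolation=cv2.INTER_CUBIC)
    for q,c in((rect(-.115,.135,.15,.067),(0,255,0)),(rect(-.105,.105,.14,.008),(255,255,0)),(rect(.1165,.135,.15,.084),(0,0,255)),(rect(-.0935+.003,-.0815+.003,.04,.107),(255,0,255)),(rect(-.115,.135,.15,0),(255,0,0))):
        p=(proj(f,T(b,q))-off+.5)*k-.5
        cv2.polylines(im,[np.int32(np.round(p*8))],True,c,1,cv2.LINE_AA,3)
    return im
a=draw(fs,(305,192),(145,110),4); t=draw(ft,(200,168),(106,92),4)
o=np.zeros((580,800,3),np.uint8)
a=draw(fs,(305,192),(145,110),3.5); h,w=a.shape[:2]; 
t=draw(ft,(200,168),(106,92),2.6)
o[:h,:w]=a; o[h-0:h+t.shape[0]][:580-h]; o[580-min(t.shape[0],195):, :t.shape[1]]=t[:195]
cv2.imwrite("pics/ov.png",draw(fs,(305,192),(145,110),5.5)[:600,:800])
```

```text
(no output)
```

View pics/ov.png

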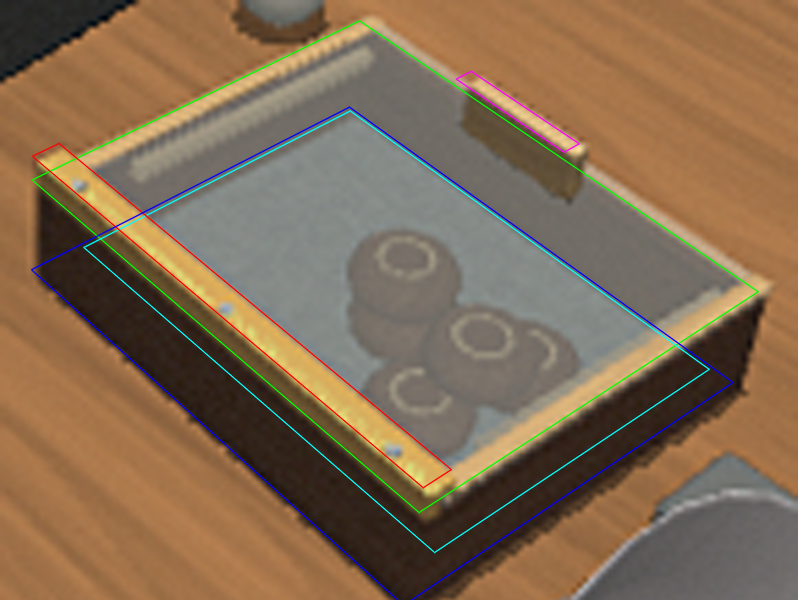

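The overlay is offset by about one pixel (+y about 2–3 mm), which is within calibration error. I'll use box = (0.538, 0.2365, -0.0695) and go for the lid.

```bash
cat >> h.py <<'E'
B=np.array([.538,.2365,-.0695]); M=np.array([.5231,-.2355,.0634]); pi=np.pi
def st(t=""): print(t,"t=%.2f"%sensors.read_clock(),np.round(sensors.read_ee_pos(),4),"F",np.round(sensors.read_force(),1),"op %.3f"%sensors.read_opening())
E
python3 - <<'E'
from h import *
h=T(B,[-.086,0,0])[0]
ctrl.move_gripper(.5,40); st()
ctrl.reach([h[0],h[1],.15],[pi,0,B[2]]); st("above")
for q in [(.5231-.09,-.24,.2),(.43,-.24,.034)]: print(ctrl.inverse_kinematics(q,[pi,0,M[2]]))
ctrl.movel([h[0],h[1],.087],rate=.1); st("down")
f=grab_frame("top")["pixels"]; cv2.imwrite("pics/h1.png",f)
ctrl.move_gripper(0,40); st("grip")
E
```

```text
t=1.19 [ 0.181  -0.5982  0.2377] F [-0.7 -0.9  0.2] op 0.506
above t=4.30 [0.4527 0.2417 0.1499] F [ 0.9 -0.2  0.2] op 0.498
[ 1.27918757  0.56336446 -1.24674152  1.86890319  0.58868881  1.14739339
 -0.1177709 ]
[ 1.13589589  0.77246548 -1.06126312  2.03795294  0.89730999  0.89376998
 -0.37457178]
down t=5.08 [0.4523 0.2429 0.0873] F [-0.5 -0.4 -0.3] op 0.500
grip t=5.78 [0.4524 0.2424 0.0871] F [-0.1 -0.9  0.7] op 0.127
```

Run:
```python
from h import *
p0=inv(B,sensors.read_ee_pos()[:2]); z0=sensors.read_ee_pos()[2]
def pose(th,dx=0,dz=0):
    r=np.array([-.211,z0-.067]); c,s=np.cos(th),np.sin(th)
    # Ry(th): x'=c x+s z, z'=-s x+c z
    q=[p0[0]+.211+c*r[0]+s*r[1]+dx, .067-s*r[0]+c*r[1]+dz]
    return T(B,[q[0],p0[1],q[1]])[0],[pi,th,B[2]]
for th in (.05,.09,.13):
    p,o=pose(th,dx=-.001,dz=.0005*(th/.05)); ctrl.movel(p,rate=.03,rotation=o); st("tip %.2f"%th)
p,o=pose(.13,dx=-.03,dz=.002); ctrl.movel(p,rate=.04,rotation=o); st("draw")
cv2.imwrite("pics/h2.png",np.hstack([cv2.resize(grab_frame("scene")["pixels"][120:320,260:460],(400,400)),cv2.resize(grab_frame("top")["pixels"][130:290,190:350],(400,400))]))
```

```text
tip 0.05 t=6.29 [0.4526 0.2422 0.0979] F [ 0.9  0.1 -2.2] op 0.128
tip 0.09 t=6.73 [0.454  0.2423 0.1067] F [ 0.  -0.3 -2.1] op 0.124
tip 0.13 t=7.17 [0.4558 0.2422 0.1155] F [-0.3  0.4 -1.7] op 0.127
draw t=8.05 [0.4271 0.2442 0.1163] F [ 0.3  0.6 -2.5] op 0.132
```

View pics/h2.png

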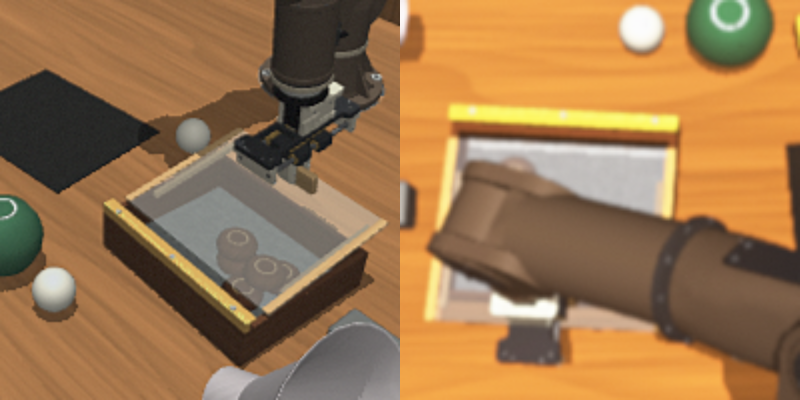

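The lid is clear of the keeper and held tipped; the force is just its weight. I'll carry it to the mat.

Run:
```python
from h import *
p=sensors.read_ee_pos(); ctrl.movel([p[0],p[1],.2],rate=.2); st("up")
m=T(M,[-.09,0,0])[0]
try: ctrl.movel([m[0],m[1],.15],rate=.22,rotation=[pi,0,M[2]])
except ctrl.PlanningError as e: print(e); ctrl.reach([m[0],m[1],.15],[pi,0,M[2]])
st("over mat"); ctrl.movel([m[0],m[1],.05],rate=.12); ctrl.movel([m[0],m[1],.0355],rate=.03); st("low")
for z in (.0345,.0335,.0325):
    if sensors.read_force()[2]>-.8: break
    ctrl.movel([m[0],m[1],z],rate=.03); st("dn")
ctrl.move_gripper(.4); st("rel")
ctrl.movel([m[0],m[1],.12],rate=.25); st("away")
q=T(B,[-.2,-.35,0])[0]
cv2.imwrite("pics/h3.png",np.hstack([cv2.resize(grab_frame("scene")["pixels"][120:320,200:460],(520,400)),cv2.resize(grab_frame("top")["pixels"][130:290,330:460],(325,400))])[:,:800])
```

```text
up t=8.72 [0.4271 0.2436 0.1993] F [-0.3 -0.3 -2.8] op 0.128
over mat t=11.08 [ 0.4335 -0.2404  0.1502] F [-0.5  0.8 -3.3] op 0.127
low t=12.70 [ 0.4333 -0.2411  0.0354] F [-0.   0.5 -2.6] op 0.128
dn t=12.95 [ 0.4333 -0.2412  0.0345] F [ 0.4  0.2 -1.4] op 0.126
dn t=13.20 [ 0.4334 -0.2412  0.0341] F [-3.8 -0.5  7.4] op 0.126
rel t=13.83 [ 0.4333 -0.2412  0.0335] F [-0.3 -0.8 -0.4] op 0.400
away t=14.33 [ 0.4334 -0.2416  0.1205] F [-1.2  0.4  0.5] op 0.403
```

View pics/h3.png

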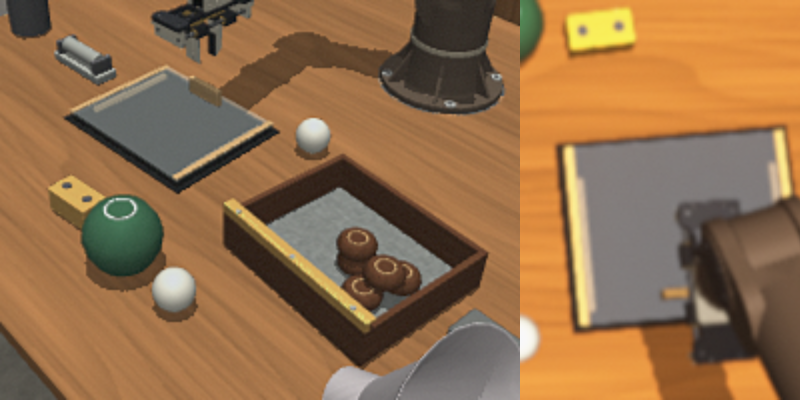

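The lid lies flat and centred on the mat. Now a close crop of the woods, top view on the left and scene on the right.

Run:
```python
from h import *
t=grab_frame("top")["pixels"][183:243,212:267]; s=grab_frame("scene")["pixels"][225:285,362:422]
o=np.zeros((420,800,3),np.uint8)
o[:420,:385]=cv2.resize(t,None,fx=7,fy=7,interpolation=cv2.INTER_CUBIC); s=cv2.resize(s,None,fx=6.5,fy=6.5,interpolation=cv2.INTER_CUBIC); o[:390,400:790]=s
cv2.imwrite("pics/h4.png",o)
```

```text
(no output)
```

View pics/h4.png

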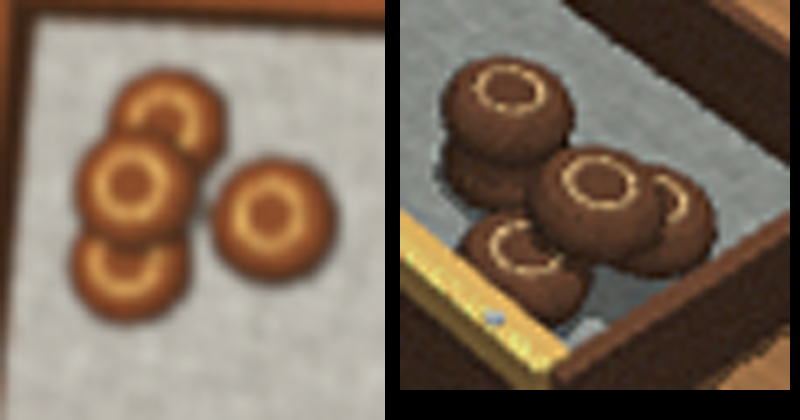

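Top-left rings in this crop: A (167,125), B (130,185), C (128,263), D (271,215). Scene: D (508,92), B (600,182), A (527,243), C (650,199). The hidden wood E shows a left edge at x≈440 and a bottom at y≈210, against D's left 441 and bottom 165.

Run:
```python
from h import *
np.set_printoptions(precision=4,suppress=True)
ft,fs=grab_frame("top"),grab_frame("scene")
ct=lambda a:(np.array(a,float)+.5)/7-.5+[212,183]
cs=lambda a:(np.array(a,float)-[400,0]+.5)/6.5-.5+[362,225]
for n,a,s,z in(("A",(167,125),(527,243),.034),("B",(130,185),(600,182),.06),("C",(128,263),(650,199),.034),("D",(271,215),(508,92),.06)):
    u=inv(B,unproj(ft,ct(a),z)); v=inv(B,unproj(fs,cs(s),z)); print(n,u,v,(u+v)/2)
d=[.010,.009]
q=T(B,[(*d,.06),(*d,.034),(d[0]+.01,d[1],.034),(d[0],d[1]+.01,.034)]); print((proj(fs,q)-[362,225])*6.5)
print("floor far-left inner corner top view",(proj(ft,T(B,[.105,.14,.008]))-[212,183])*7)
```

```text
A [0.0544 0.0653] [0.0509 0.0703] [0.0526 0.0678]
B [0.0207 0.0754] [0.0196 0.0797] [0.0201 0.0775]
C [-0.0131  0.0783] [-0.0127  0.0841] [-0.0129  0.0812]
D [0.0099 0.0081] [0.0105 0.014 ] [0.0102 0.011 ]
[[ 98.2251  82.9084]
 [ 92.2546 124.9096]
 [ 76.6429 133.9009]
 [107.6593 136.8984]]
floor far-left inner corner top view [[29.9913 21.4028]]
```

```bash
cat >> h.py <<'E'
def pick(xy,yaw,z,op=.83,zup=.1):
    w=T(B,[*xy,0])[0][:2]
    ctrl.reach([*w,zup],[pi,0,B[2]+yaw]); ctrl.move_gripper(op,20); ctrl.movel([*w,z+.0],rate=.12); st("at")
    ctrl.move_gripper(0,20); st("grip"); ctrl.movel([*w,zup],rate=.18)
def place(xy,yaw,z=.0245,op=.74,zup=.1):
    w=T(B,[*xy,0])[0][:2]
    ctrl.reach([*w,zup],[pi,0,B[2]+yaw]); st("over"); ctrl.movel([*w,z+.01],rate=.15); ctrl.movel([*w,z],rate=.03); st("low")
    ctrl.move_gripper(op); ctrl.movel([*w,.09],rate=.2); st("placed")
E
python3 - <<'E'
from h import *
pick((.010,.011),0,.050,zup=.11)
place((-.058,-.078),pi/2)
E
```

```text
at t=17.92 [0.5488 0.2472 0.0503] F [0.4 0.2 0.6] op 0.828
grip t=18.33 [0.5492 0.247  0.0507] F [-0.3 -0.3  5.6] op 0.652
over t=20.10 [0.4747 0.1628 0.0995] F [ 0.4 -0.2 -1.5] op 0.653
low t=21.17 [0.4751 0.1627 0.0247] F [-0.1 -1.4  1.3] op 0.658
placed t=22.04 [0.475  0.1626 0.0905] F [ 0.2 -0.2  0.1] op 0.739
```

Run:
```python
from h import *
t=grab_frame("top")["pixels"][170:258,200:305]; s=grab_frame("scene")["pixels"][195:295,325:445]
o=np.zeros((400,800,3),np.uint8)
t=cv2.resize(t,None,fx=3.5,fy=3.5,interpolation=cv2.INTER_CUBIC); o[:t.shape[0],:t.shape[1]]=t; s=cv2.resize(s,None,fx=3.5,fy=3.5,interpolation=cv2.INTER_CUBIC); o[:350,375:795]=s
cv2.imwrite("pics/h5.png",o)
```

```text
(no output)
```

View pics/h5.png

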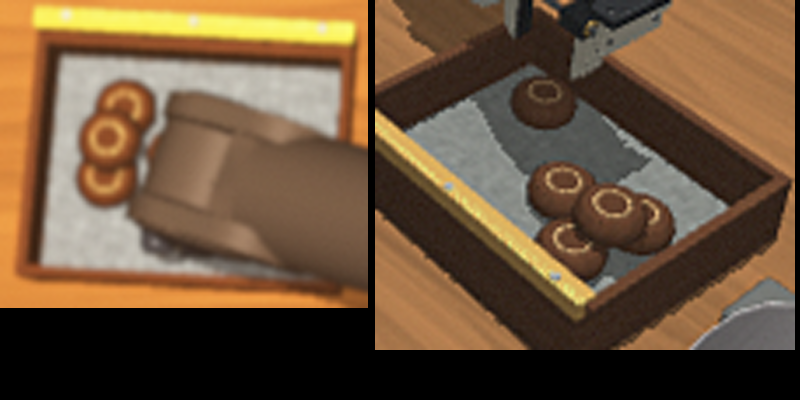

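D now lies flat near the front-right corner (scene ring at crop (544,90)). E is visible with its ring at (564,180), and B at (610,202) hasn't moved.

Run:
```python
from h import *
np.set_printoptions(precision=4,suppress=True)
fs=grab_frame("scene")
for n,s,z in (("D",(544,90),.034),("E",(564,180),.034),("B",(610,202),.06),("A",(572,237),.034),("C",(644,210),.034)):
    print(n,inv(B,unproj(fs,(np.array(s,float)-[375,0]+.5)/3.5-.5+[325,195],z)))
print(sensors.read_clock())
```

```text
D [-0.0607 -0.0776]
E [0.0098 0.0192]
B [0.0202 0.0781]
A [0.0524 0.0711]
C [-0.0178  0.0851]
22.1917
```

Run:
```python
from h import *
pick((.020,.077),0,.051,zup=.105)
place((.058,-.078),pi/2)
pick((.010,.016),0,.023,op=.83,zup=.09)
place((0,0),0,z=.024,op=.8,zup=.06)
```

```text
at t=24.46 [0.5633 0.3122 0.0511] F [ 1.  -0.1  0.7] op 0.830
grip t=24.88 [0.5637 0.3122 0.0518] F [0.  0.1 5.6] op 0.651
over t=26.73 [0.5901 0.1551 0.0996] F [ 0.3 -0.5 -0.2] op 0.657
low t=27.80 [0.591  0.1548 0.0254] F [-0.6 -1.   6.5] op 0.655
placed t=28.68 [0.5908 0.1547 0.0908] F [-0.5 -0.5 -0.9] op 0.740
at t=31.18 [0.5492 0.2522 0.0233] F [ 0.4 -0.3 -1.2] op 0.834
grip t=31.59 [0.5496 0.252  0.0237] F [ 0.4 -0.5  5.7] op 0.653
over t=32.38 [0.536  0.2341 0.0572] F [ 0.5  0.6 -0.6] op 0.652
low t=33.19 [0.538  0.2365 0.024 ] F [-0.6  0.2 -0.6] op 0.657
placed t=34.16 [0.5384 0.2365 0.0907] F [-0.7 -0.7 -0.7] op 0.799
```

Run:
```python
from h import *
pick((.053,.068),pi/2,.023,op=.83,zup=.09)
place((.058,.078),pi/2,zup=.06)
pick((-.014,.0815),3*pi/4,.023,op=.83,zup=.09)
place((-.058,.078),pi/2,zup=.07)
p=sensors.read_ee_pos(); ctrl.movel([p[0],p[1],.2],rate=.25)
ctrl.reach([.35,-.15,.3],[pi,0,0]); st("clear")
t=grab_frame("top")["pixels"][168:260,200:305]; s=grab_frame("scene")["pixels"][195:305,322:447]
o=np.zeros((400,800,3),np.uint8)
t=cv2.resize(t,None,fx=3.5,fy=3.5,interpolation=cv2.INTER_CUBIC); o[:t.shape[0],:t.shape[1]]=t; s=cv2.resize(s,None,fx=3.4,fy=3.4,interpolation=cv2.INTER_CUBIC); o[:374,375:800]=s
cv2.imwrite("pics/h6.png",o)
```

```text
at t=36.42 [0.5953 0.3007 0.0221] F [-0.3  0.1  0.6] op 0.834
grip t=36.83 [0.5957 0.3007 0.0231] F [ 0.2 -0.4 -0.1] op 0.653
over t=37.62 [0.5999 0.3091 0.0568] F [-0.3  0.9 -0.6] op 0.655
low t=38.42 [0.6013 0.3103 0.0245] F [-0.7 -0.  -0.9] op 0.653
placed t=39.29 [0.6016 0.3105 0.0911] F [ 0.5  0.3 -0.5] op 0.738
at t=41.11 [0.5297 0.3192 0.0233] F [-0.2  0.8  0.1] op 0.829
grip t=41.52 [0.5301 0.319  0.0237] F [-0.3  0.   5.2] op 0.655
over t=42.83 [0.4854 0.3179 0.0691] F [ 0.4 -0.5 -0.5] op 0.657
low t=43.69 [0.4855 0.3184 0.0245] F [-0.4  0.7 -1. ] op 0.656
placed t=44.57 [0.4859 0.3184 0.0907] F [ 0.2  0.2 -1. ] op 0.743
clear t=46.97 [ 0.3505 -0.1494  0.2999] F [0.  0.2 0.1] op 0.740
```

View pics/h6.png

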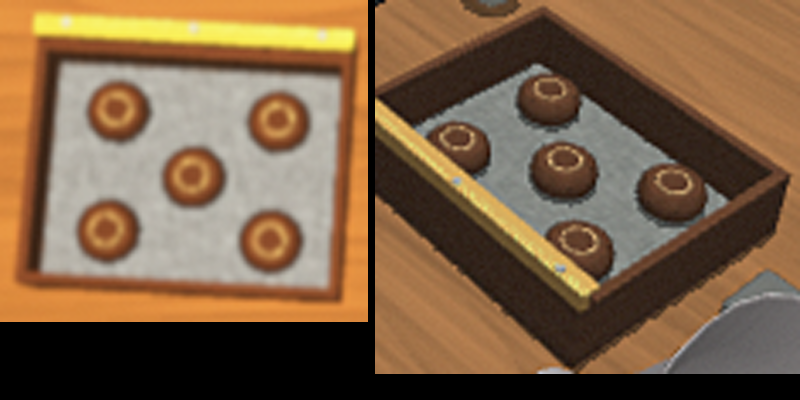

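All five woods lie flat in a dice-five pattern: top rings at (118,110), (278,122), (193,176), (107,230), (269,240). I'll run a quick numeric check of the gaps and the bystanders, then hand in.

Run:
```python
from h import *
from scipy.spatial.distance import pdist
f=grab_frame("top"); q=np.array([inv(B,unproj(f,(np.array(a)+.5)/3.5-.5+[200,168],.034)) for a in ((118,110),(278,122),(193,176),(107,230),(269,240))])
print(np.round(q,3),"min gap",pdist(q).min()-.062)
a=cv2.imread("pics/top0.png").astype(int); d=abs(a-f["pixels"]).mean(2)
for n,(u,v) in dict(jackA=(287,142),bowl=(322,139),stop=(362,142),roller=(478,217),level=(172,211),jackB=(328,265)).items(): print(n,d[v-14:v+15,u-18:u+19].mean().round(1))
# lid edge fit vs mat by colour: pale (lid) inside black mat
h=f["pixels"][175:270,338:452]; print("lid runners/wood-coloured px centre",)
m=(h[:,:,2].astype(int)-h[:,:,0]>40)&(h[:,:,2]>150)
ctrl.sign_off(); st("done")
```

```text
[[ 0.059  0.073]
 [ 0.055 -0.081]
 [-0.001 -0.004]
 [-0.057  0.073]
 [-0.059 -0.081]] min gap 0.03332135145547953
jackA 1.8
bowl 1.6
stop 1.4
roller 1.6
level 2.3
jackB 10.7
lid runners/wood-coloured px centre
the job is handed in; nothing more can be done
the job is handed in; nothing more can be done
```

The lid is on the mat and the five woods are spread over the box floor; I handed the job in at about 47 s of the 72 s allowed.

**Lid:** I pinched it by the handle, tipped its front up about 7.5°, drew it 30 mm forward out from under the keeper, and laid it flat and right way up. A picture just after release showed it centred on the mat. I did not look at it again before handing in.

**Woods:** I placed them one at a time, four towards the corners at about (±58, ±78) mm and one in the middle. The last pictures show all five lying flat in one layer. From the top camera, the smallest gap between any two is about 33 mm. The two cameras disagree by about 5 mm in y, so treat positions as good to about ±3 mm.

**Other things on the shelf:** compared with the first top picture, five bystanders show no change. The patch around the front jack did change (10.7, against about 2 for the others). I put this down to the arm or its shadow, since the arm was standing nearby and nothing was planned to touch that jack, but I did not confirm it.

**Forces:** the highest wrist force in my readings was about 8 N, as the lid touched down. I read it only between moves.

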